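Post the spindle nut through the chute flap

ROBOT

A 6-joint arm with a two-finger parallel gripper is mounted at the origin on a cart in front of the work surface, level with it; the furniture and walls round the work are solid. World frame = base frame: x ahead of the robot, y to its left, z up, the work surface at z = 0. Lengths are in m, angles in rad, forces in N, time in s.
With the tool pointing down it reaches from about 0.325 to 0.9 m from the base axis. Payload 6.1 kg.
Tool frame: the origin (TCP) lies midway between the tips of the shut fingers; the grasp point (between the pads) lies 19 mm behind it; z points along the fingers, y is the line along which they close (so a half turn about z gives the same grasp; the last joint's range is limited). The gripper opens to 85 mm and grips with 20 to 120 N. Pads are 22 mm wide; open, the fingers measure 114 mm over their backs; the gripper's body (76 mm by 85 mm) begins 54 mm behind the grasp point. The pads swing forward as they close: fully open they stand 13 mm farther back than shut.
Start: joints at [-1.465, 0.22, 1.526, -0, 1.395, -0.126], TCP at [0.144, -0.608, 0.231] pointing down, gripper open.
Joint ranges: [-2.98, 2.98], [-0.91, 2.08], [0.09, 2.57], [-1.24, 4.39], [0.2, 2.65], [-2.68, 2.68]. Speed limits (rad/s): [2.57, 2.57, 3.01, 3.14, 3.14, 3.14].

INTERFACE

Orientations are given as [roll, pitch, yaw] about the fixed x, y, z axes, in that order (R = Rz(yaw) Ry(pitch) Rx(roll)).
In Python, from plant import movep, move_l, set_joints, gripper_to, hold, inverse_kinematics, observe, get_image, get_calibration, Unreachable, job_done gives the robot as it stands. Calls block until the motion is done:
- movep(position, orientation): joint-space move of the TCP to a pose.
- move_l(position, feed=0.15, rotation=None, max_force=None): straight line of the TCP; rotation=None keeps the orientation; feed is the mean speed in m/s. With max_force (N) it stops when the force on the tool has changed by that much, and returns True; else False.
- set_joints(angles): joint-space move.
- gripper_to(opening, f_grip=None): finger opening in m; f_grip is the grip in N (None keeps the last); returns when the fingers have stopped.
- hold(seconds).
- inverse_kinematics(position, orientation): joint angles nearest the present ones, or None.
- observe(): the state.
- get_image(name): name is "side" or "top"; returns (picture, depth): 420x560x3 uint8, red, green, blue; 420x560 float32, m along the optical axis (not along the pixel's ray), 0 where there is no reading.
- get_calibration(name): a dict with "intrinsics" (3x3 intrinsics, pixels), "dist_coeffs" ([k1, k2, p1, p2, k3] as OpenCV has them; the pictures are not rectified), "world_from_camera" (4x4, takes a point from camera to world coordinates). Camera axes: x right, y down, z forward; pixel columns grow to the right and rows downward; lengths in m; the calibration is good to about 2 mm. A picture is of the moment at which its call begins. get_calibration takes no time and is no camera call.
A pose or a line that the arm cannot do raises Unreachable and nothing moves.
- job_done(): hands the job in; it is judged then, once.
The state is a dict: "time_s": time; "q": joint angles; "joint_velocities": joint speeds; "joint_torque": joint torques, N m; "eef_pos": TCP position; "tcp_rot": TCP orientation; "ft_force": force on the tool from outside, world axes, zero at the start; "torque": the same for the moment, N m; "opening": finger opening in m; "grasp_force": force on a finger pad.
Only numpy, scipy, OpenCV 4.12 (cv2) and the standard library are available. Lean on these libraries where they do the work, as an engineer would, in place of code of your own. Each camera call takes 0.05 s, during which the arm holds its last target. There are 200 camera calls.

TASK

Push the steel spindle nut along the wooden deck of the parts chute with the fingertips, in through the hanging metal flap and over the sill, so that it drops into the catch tray behind, then draw the fingers back out so that the flap swings shut. Only push the nut: do not lift or carry it, and leave the plug case that stands beside it on the deck, and the collet and the tape measure beside the chute, where they are.

Things in the scene. Friction and masses are not known exactly. Their poses are not given: they have to be found in the camera images.
- chute: plywood parts chute, fixed to the table. Origin on the table straight below the flap; x is the feed direction (from deck through flap to tray, away from the robot, somewhat to its left), y left, z up. Deck: flat top 45 mm above the table, x -170 to +20, y -130 to +130 mm, edged along both sides by strips 10 mm high, 8 mm wide (x -165 to -45)
- doorway (a point): point on the deck's top in the middle of the doorway, below the hinge rod (chute x 0, y 0, z 45 mm). The doorway is 130 mm wide between two steel posts 26 mm deep (x -13 to 13), 12 mm wide and 90 mm high; their feet, 3 mm thick, reach out to y 99 mm either side
- hinge (a point): middle of the steel hinge rod across the doorway, 80 mm above the deck (chute x 0, y 0, z 125 mm). Rod 8 mm thick, knuckles on it 13 mm; open above. Fingers pointing straight down stop at the rod; tilted forward 30 to 45 degrees they reach in under it, tips 20 to 25 mm past the flap, enough to push the nut off the sill
- sill (a point): middle of the deck's far edge (chute x 20, y 0, z 45 mm), 20 mm behind the closed flap: here the deck ends in a step straight down to the tray, 41 mm deep
- tray_floor (a point): middle of the catch tray's floor (chute x 71, y 0, z 4 mm). The tray is open on top, inner x 20 to 122 mm, y -79 to 79 mm; sides 60 mm, back 40 mm above the table
- flap (a joint): aluminium flap 120 mm wide, 3 mm thick, 60 g, hanging from the hinge rod to 4 mm above the deck. 0 = hanging shut; grows as its lower edge swings inward over the tray (up to 1.4 rad); it cannot swing out toward the deck. No spring: a light push of nut or fingers opens it, it rests on what is under it and falls shut by its weight
- nut_center (a point): middle of the spindle nut: round pale steel nut, 50 mm across, 28 mm high, about 0.26 kg, narrower at the top, dark slots round its foot. It stands upright on the deck on the robot's side of the flap, about 43 mm left or right of the middle; this point is on its axis, 14 mm above its underside
- plug_case: round plug case with a pale lid, 45 mm across and 29 mm high (its collider 18 mm), standing loose on the deck beside the nut, about 86 mm from it centre to centre; origin in the middle of its underside. To be left alone
- collet: loose steel collet, 26 mm across, 37 mm high, standing on the table at the left of the chute; origin in the middle of its underside. To be left alone
- tape_measure: loose yellow tape measure 38 x 90 x 66 mm high on the table at the right of the chute; origin in the middle of its underside. To be left alone

How it is judged:
On the way:
1. the nut, still on the deck, is pushed through the doorway with the flap swung open over it (value of joint flap above 0.3 rad and x of nut_center in the frame of chute between -0.005 and 0.04 m and y of nut_center in the frame of chute between -0.06 and 0.06 m and z of nut_center in the frame of chute above 0.045 m), for 0.02 s.
At the end, for the whole second after the job is handed in: the nut lies inside the catch tray (its middle within the tray's walls and less than 40 mm above the table, any way up), the flap hangs shut (under 0.06 rad), and the plug case, collet and tape measure are within 15 mm of where they stood (x of nut_center in the frame of chute between 0.02 and 0.122 m and y of nut_center in the frame of chute between -0.079 and 0.079 m and z of nut_center in the frame of chute below 0.04 m and value of joint flap below 0.06 rad and distance of each of plug_case, collet, tape_measure from where it was at the start of the episode below 0.015 m); the robot touches nothing.
It fails at once if the nut is lifted off the deck (its middle more than 12 mm above its height when standing on the deck) (z of nut_center in the frame of chute above 0.071 m).
It fails at once if the plug case is moved by more than 15 mm (distance of plug_case from where it was at the start of the episode above 0.015 m).
It fails at once if the collet is moved by more than 15 mm (distance of collet from where it was at the start of the episode above 0.015 m).
It fails at once if the tape measure is moved by more than 15 mm (distance of tape_measure from where it was at the start of the episode above 0.015 m).
It also fails if it takes over 37 s, if anything falls off the work surface, if the arm or the gripper's body presses on something with over 40 N, if the wrist force passes 120 N, or if a joint passes its speed limit or range.

## Working session

There is one attempt and no reset: what is moved stays moved. The work goes in short steps, each a Python script; the robot and the scene stay as the last script left them, time stands still between calls to the robot, and variables do not carry over. Pictures are saved under pics/ and viewed, at most 10 in all, crops included, and the job is handed in when it is done.

```bash
mkdir -p pics
cat > h.py <<'E'
import numpy as np, cv2
from plant import *
def snap(name,tag):
    im,d=get_image(name); cv2.imwrite(f'pics/{tag}.png',im[:,:,::-1]); np.savez(f'pics/{tag}.npz',im=im,d=d); return im,d
def ray(name,uv):
    c=get_calibration(name);K=np.array(c["intrinsics"]);T=np.array(c["world_from_camera"])
    p=cv2.undistortPoints(np.array(uv,float).reshape(-1,1,2),K,np.array(c["dist_coeffs"])).reshape(-1,2)
    return T[:3,3],np.c_[p,np.ones(len(p))]@T[:3,:3].T
def onplane(name,uv,z):
    o,r=ray(name,uv); return o+r*((z-o[2])/r[:,2])[:,None]
def cloud(name,d):
    v,u=np.mgrid[:d.shape[0],:d.shape[1]]
    o,r=ray(name,np.c_[u.ravel(),v.ravel()])
    P=o+r*d.reshape(-1,1); P[d.ravel()==0]=np.nan
    return P.reshape(*d.shape,3)
E
python3 - <<'E'
from h import *
for n in("top","side"):
    snap(n,n+"0"); print(n,np.round(get_calibration(n)["world_from_camera"],3).tolist())
print(observe()["time_s"])
E
```

```text
top [[0.023, -0.995, 0.096, 0.437], [-1.0, -0.021, 0.02, 0.022], [-0.018, -0.097, -0.995, 1.372], [0.0, 0.0, 0.0, 1.0]]
side [[-0.874, -0.198, 0.444, 0.115], [-0.485, 0.4, -0.777, 0.868], [-0.024, -0.895, -0.446, 0.57], [0.0, 0.0, 0.0, 1.0]]
0.1
```

View pics/top0.png

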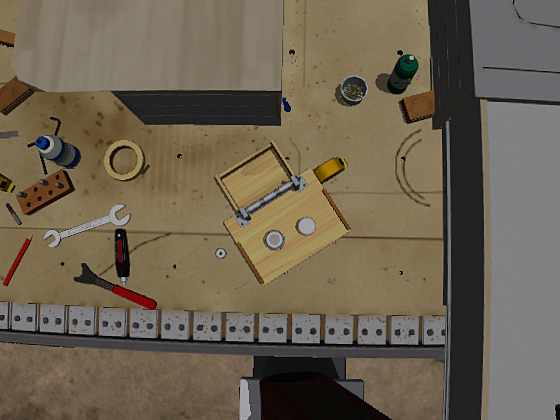

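View pics/side0.png

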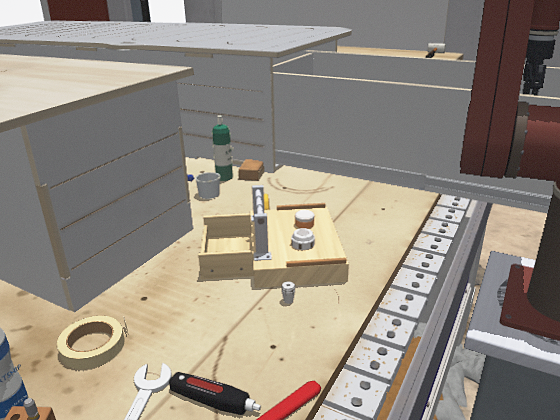

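The nut is the left piece (top ≈274,240; side ≈303,238). The plug case is at top ≈307,226, the collet at ≈221,253 and the tape measure at ≈330,168. The hinge runs from about (243,215) to (299,184).

Run:
```python
from h import *
z=np.load('pics/top0.npz'); im,d=z['im'],z['d']; P=cloud("top",d)
roi=np.zeros(d.shape,bool); roi[135:290,205:360]=1
Z=P[...,2]
m=(roi&(Z>.038)&(Z<.0575)).astype(np.uint8)
m=cv2.morphologyEx(m,cv2.MORPH_OPEN,np.ones((3,3)))
n,l,s,c=cv2.connectedComponentsWithStats(m); print(s[1:].tolist())
k=1+np.argmax(s[1:,4]); dk=l==k
print("deck z",np.nanmedian(Z[dk]))
b=cv2.minAreaRect((P[dk][:,:2]*1000).astype(np.float32)); print(b, cv2.boxPoints(b))
# hinge / post tops
hm=roi&(Z>.10)&(Z<.15); H=P[hm]; print("hinge",hm.sum())
hb=cv2.minAreaRect((H[:,:2]*1000).astype(np.float32)); print(hb,cv2.boxPoints(hb),np.nanpercentile(Z[hm],[5,50,95]))
for nm,(u,v),zz in(("nut",(274,240),.073),("plug",(307,226),.074)):
    q=np.zeros(d.shape,bool); q[v-14:v+15,u-14:u+15]=1
    q&=(Z>.062)&(Z<.09); vv,uu=np.nonzero(q)
    cc,r=cv2.minEnclosingCircle((P[q][:,:2]*1000).astype(np.float32)); print(nm,q.sum(),cc,r,np.nanmedian(Z[q]),uu.mean(),vv.mean(),onplane("top",[(uu.mean(),vv.mean())],zz))
x0,y0,x1,y1=205,130,360,290
cv2.imwrite('pics/crop0.png',cv2.resize(im[y0:y1,x0:x1,::-1],None,fx=3.7,fy=3.7,interpolation=cv2.INTER_CUBIC))
```

```text
[[255, 152, 3, 3, 9], [336, 159, 8, 11, 54], [229, 168, 3, 3, 9], [224, 169, 126, 115, 6557], [219, 174, 3, 3, 9]]
deck z 0.04492453833288024
((546.7744140625, 41.749847412109375), (190.19483947753906, 271.7442626953125), 33.32963562011719) [[ 392.66266   103.022415]
 [ 541.97394  -124.02623 ]
 [ 700.88617   -19.52272 ]
 [ 551.5749    207.52592 ]]
hinge 425
((606.3897705078125, 87.19159698486328), (26.436321258544922, 161.5987548828125), 33.395267486572266) [[550.8811   147.37502 ]
 [639.8269    12.457304]
 [661.89844   27.008179]
 [572.95264  161.92589 ]] [0.12278721 0.13043384 0.1363988 ]
nut 307 (508.18365478515625, 75.74076843261719) 25.273836135864258 0.07078316603621793 274.0293159609121 238.83061889250814 [[0.50808144 0.07533443 0.073     ]]
plug 261 (543.1786499023438, -2.9636969566345215) 22.403133392333984 0.0734306179352553 306.3333333333333 225.39080459770116 [[ 0.54257468 -0.00283572  0.074     ]]
```

View pics/crop0.png

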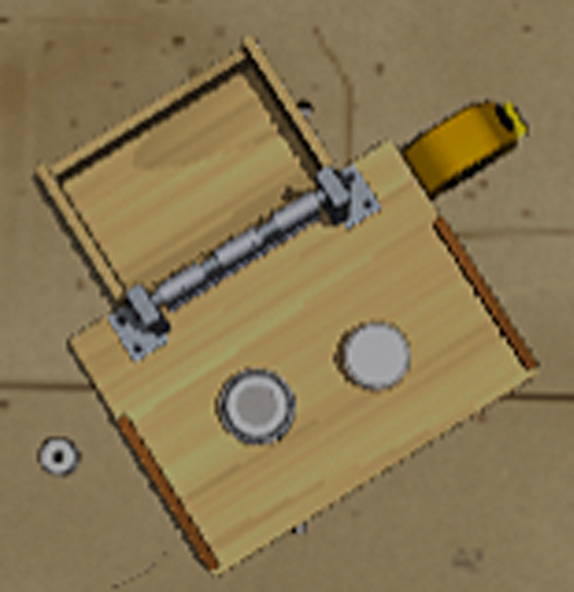

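The chute fits: yaw is about 33.4° and the origin about (606,87) mm from the post tops. In the chute frame the nut is at about (-88,44) and the plug case at about (-103,-40), 86 mm apart as stated. I'll push along a straight diagonal, with the tips partly open so they cradle the nut.

```bash
cat >> h.py <<'E'
from scipy.spatial.transform import Rotation as Ro
YAW=np.radians(33.36); O=np.array([.6064,.0872]); C,S=np.cos(YAW),np.sin(YAW)
def w(x,y): return O+np.array([[C,-S],[S,C]])@[x,y]
def ch(p): return np.array([[C,S],[-S,C]])@(np.array(p)[:2]-O)
NUT=np.array([-.0884,.0443]); END=np.array([.025,-.005]); D=(END-NUT)/np.linalg.norm(END-NUT)
psi=YAW+np.arctan2(D[1],D[0]); TH=np.radians(38)
def rpy(sgn):
    f=np.array([np.cos(psi),np.sin(psi),0]); zz=np.sin(TH)*f+[0,0,-np.cos(TH)]
    y=sgn*np.array([-f[1],f[0],0]); return Ro.from_matrix(np.c_[np.cross(y,zz),y,zz]).as_euler('xyz')
def at(s,z): return [*w(*(NUT+D*s)),z]   # s: TCP along the push line from the nut's start
E
python3 - <<'E'
from h import *
print(observe()["tcp_rot"])
for s in(1,-1):
    for a,z in((-.06,.2),(-.06,.055),(.11,.055)):
        q=inverse_kinematics(at(a,z),rpy(s)); print(s,at(a,z),None if q is None else np.round(q,2), rpy(s).round(2))
E
```

```text
[-3.13986179e+00 -1.98608668e-04  2.31815791e-01]
1 [np.float64(0.4490918644308073), np.float64(0.06531194779257808), 0.2] [-0.2  -0.81  2.53  0.31  0.82 -2.09] [-3.14  0.66 -2.97]
1 [np.float64(0.4490918644308073), np.float64(0.06531194779257808), 0.055] None [-3.14  0.66 -2.97]
1 [np.float64(0.6165791462880651), np.float64(0.09443256619376364), 0.055] [-0.05  0.09  2.21  0.61  0.23 -2.35] [-3.14  0.66 -2.97]
-1 [np.float64(0.4490918644308073), np.float64(0.06531194779257808), 0.2] [-0.2  -0.81  2.53  0.31  0.82  1.06] [ 3.14 -0.66  0.17]
-1 [np.float64(0.4490918644308073), np.float64(0.06531194779257808), 0.055] None [ 3.14 -0.66  0.17]
-1 [np.float64(0.6165791462880651), np.float64(0.09443256619376364), 0.055] [-0.05  0.09  2.21  0.61  0.23  0.8 ] [ 3.14 -0.66  0.17]
```

Run:
```python
from h import *
import h
for s in(-.06,-.045,-.03,0,.03,.06,.09,.11):
    row=[]
    for t in(0,10,15,20,25,30,35,40):
        h.TH=np.radians(t); q=inverse_kinematics(at(s,.055),rpy(-1)); row.append('--' if q is None else f'{q[4]:.2f}/{q[2]:.2f}/{q[5]:.1f}')
    print(s,np.round(ch(at(s,0))*1000),row)
```

```text
-0.06 [-143.   68.] ['1.01/2.10/1.4', '0.84/2.25/1.3', '0.75/2.32/1.3', '0.67/2.39/1.2', '0.58/2.46/1.1', '0.50/2.53/1.0', '--', '--']
-0.045 [-130.   62.] ['1.02/2.07/1.4', '0.84/2.21/1.3', '0.74/2.28/1.3', '0.65/2.36/1.2', '0.56/2.43/1.1', '0.47/2.50/1.0', '0.39/2.56/0.8', '--']
-0.03 [-116.   56.] ['1.02/2.03/1.4', '0.83/2.18/1.3', '0.74/2.25/1.3', '0.64/2.32/1.2', '0.55/2.39/1.1', '0.46/2.46/1.0', '0.37/2.52/0.8', '--']
0 [-88.  44.] ['1.03/1.95/1.4', '0.83/2.10/1.3', '0.73/2.17/1.3', '0.63/2.25/1.2', '0.53/2.32/1.2', '0.43/2.38/1.0', '0.34/2.45/0.8', '0.26/2.51/0.5']
0.03 [-61.  32.] ['1.04/1.88/1.4', '0.84/2.03/1.4', '0.73/2.10/1.3', '0.63/2.17/1.3', '0.52/2.24/1.2', '0.42/2.31/1.1', '0.31/2.37/0.9', '0.23/2.43/0.5']
0.06 [-33.  20.] ['1.05/1.80/1.4', '0.85/1.95/1.4', '0.74/2.02/1.3', '0.63/2.10/1.3', '0.52/2.17/1.2', '0.41/2.23/1.1', '0.30/2.30/0.9', '0.21/2.36/0.5']
0.09 [-6.  8.] ['1.07/1.72/1.4', '0.86/1.87/1.4', '0.75/1.95/1.4', '0.64/2.02/1.3', '0.52/2.09/1.2', '0.41/2.16/1.1', '0.30/2.22/1.0', '0.20/2.28/0.6']
0.11 [12.  0.] ['1.09/1.66/1.4', '0.87/1.82/1.4', '0.76/1.90/1.4', '0.64/1.97/1.3', '0.53/2.04/1.3', '0.41/2.11/1.2', '0.30/2.17/1.0', '--']
```

Forward tilt of 30° is reachable all along the line. It also clears the rod up to TCP x ≈ 15 mm.

```bash
sed -i 's/radians(38)/radians(30)/' h.py
python3 - <<'E'
from h import *
movep(at(-.055,.16),rpy(-1)); gripper_to(.036)
print(observe()["time_s"])
move_l(at(-.055,.075),feed=.1)
print(move_l(at(-.055,.044),feed=.03,max_force=4))
o=observe(); print(o["eef_pos"],o["ft_force"],o["opening"])
z=o["eef_pos"][2]+.003
move_l(at(-.055,z),feed=.03)
o=observe(); print(o["eef_pos"],o["ft_force"],o["time_s"])
a,_=snap("top","t1"); b,_=snap("side","s1")
A=cv2.resize(a[130:290,205:360],(480,495),interpolation=2); B=cv2.resize(b[160:325,190:380],(570,495),interpolation=2)
cv2.imwrite('pics/c1.png',cv2.resize(np.hstack([A,B]),(800,380))[:,:,::-1])
E
```

```text
3.25
True
[0.4538838  0.06630955 0.04771638] [-7.12707924 -1.71521089 10.71385813] 0.036015993716688594
[0.45413078 0.06615277 0.05069722] [-0.8166819   0.43596228 -0.05290446] 5.3583
```

View pics/c1.png

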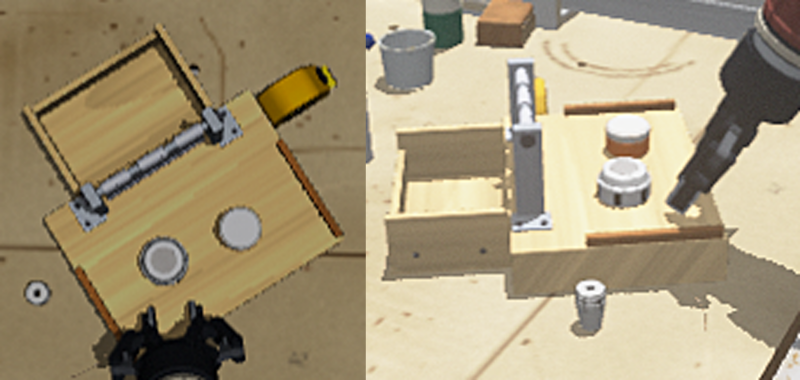

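The tips stand 3 mm over the deck, behind the nut at (163,262), and straddle its axis. Nothing else has moved. I'll push it to just before the flap and check.

Run:
```python
from h import *
z=.0507
print(move_l(at(.045,z),feed=.05,max_force=25))
o=observe(); print(ch(o["eef_pos"]),o["eef_pos"][2],o["ft_force"],o["time_s"])
a,d=snap("top","t2"); b,_=snap("side","s2")
A=cv2.resize(a[130:290,205:360],(480,495),interpolation=2); B=cv2.resize(b[160:325,190:380],(570,495),interpolation=2)
cv2.imwrite('pics/c2.png',cv2.resize(np.hstack([A,B]),(800,380))[:,:,::-1])
```

```text
False
[-0.04720968  0.02637375] 0.050733881425309005 [-0.70450589 -0.17768022 -0.72727509] 7.6083
```

View pics/c2.png

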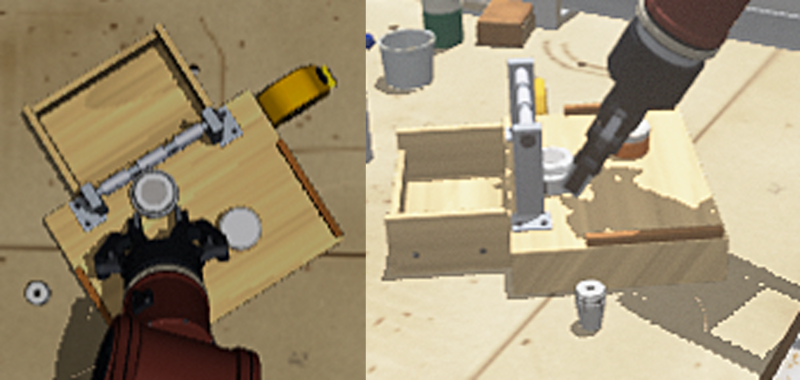

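The nut is cradled at (155,195), just before the flap and inside the doorway. The plug case is untouched. I'll push it through now.

Run:
```python
from h import *
z=.0507
print(move_l(at(.107,z),feed=.03,max_force=25))
o=observe(); print(ch(o["eef_pos"]),o["eef_pos"][2],o["ft_force"],o["time_s"])
a,d=snap("top","t3"); b,_=snap("side","s3")
A=cv2.resize(a[130:290,205:360],(480,495),interpolation=2); B=cv2.resize(b[160:325,190:380],(570,495),interpolation=2)
cv2.imwrite('pics/c3.png',cv2.resize(np.hstack([A,B]),(800,380))[:,:,::-1])
```

```text
True
[-0.02023717  0.01388136] 0.0490886757602345 [-2.09792199 -3.23966447  1.21756651] 8.8417
```

View pics/c3.png

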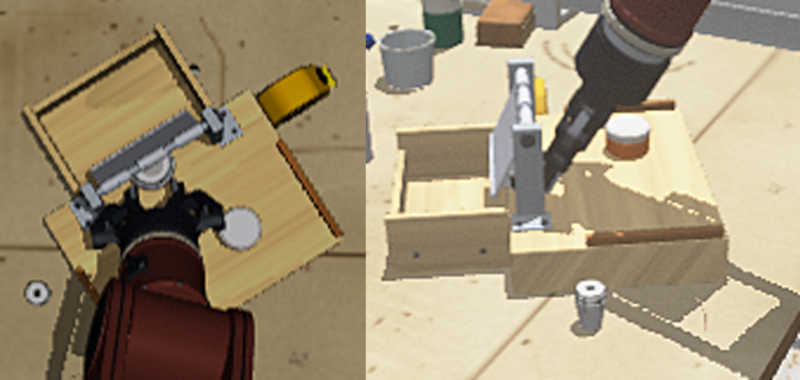

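The stop came at TCP x = -20. The gripper is yawed 23° to the chute, and its left knuckle at about (105,230) is next to the left post, so it most likely touched there. The nut is in the doorway with the flap open over it. I'll back off, square the gripper to the chute near y≈0 and continue.

Run:
```python
from h import *
import h
for a in(0,-5,-10,-15):
  for t in(20,25,30,35):
    h.psi=YAW+np.radians(a);h.TH=np.radians(t)
    print(a,t,[None if (q:=inverse_kinematics([*w(x,.002),.052],rpy(-1))) is None else np.round([q[2],q[4],q[5]],2).tolist() for x in(-.06,-.04,-.01,.012)])
```

```text
0 20 [[2.1, 0.74, 0.56], [2.06, 0.74, 0.6], [1.99, 0.73, 0.65], [1.94, 0.73, 0.69]]
0 25 [[2.16, 0.69, 0.41], [2.11, 0.68, 0.44], [2.05, 0.67, 0.5], [2.0, 0.66, 0.54]]
0 30 [[2.21, 0.65, 0.22], [2.17, 0.64, 0.26], [2.11, 0.62, 0.32], [2.06, 0.61, 0.36]]
0 35 [[2.26, 0.64, 0.02], [2.22, 0.62, 0.05], [2.16, 0.59, 0.1], [2.12, 0.57, 0.14]]
-5 20 [[2.11, 0.71, 0.68], [2.07, 0.71, 0.72], [2.0, 0.7, 0.77], [1.95, 0.7, 0.81]]
-5 25 [[2.17, 0.65, 0.53], [2.13, 0.64, 0.57], [2.07, 0.63, 0.63], [2.02, 0.62, 0.67]]
-5 30 [[2.23, 0.6, 0.34], [2.19, 0.58, 0.38], [2.13, 0.56, 0.44], [2.08, 0.55, 0.49]]
-5 35 [[2.28, 0.57, 0.12], [2.24, 0.55, 0.15], [2.18, 0.52, 0.21], [2.14, 0.51, 0.26]]
-10 20 [[2.12, 0.68, 0.81], [2.08, 0.68, 0.85], [2.01, 0.68, 0.9], [1.96, 0.68, 0.94]]
-10 25 [[2.19, 0.61, 0.66], [2.14, 0.6, 0.71], [2.08, 0.59, 0.77], [2.03, 0.59, 0.81]]
-10 30 [[2.25, 0.55, 0.47], [2.21, 0.53, 0.52], [2.14, 0.51, 0.59], [2.1, 0.5, 0.64]]
-10 35 [[2.3, 0.5, 0.24], [2.26, 0.48, 0.28], [2.2, 0.46, 0.34], [2.15, 0.44, 0.39]]
-15 20 [[2.13, 0.66, 0.95], [2.09, 0.66, 0.98], [2.02, 0.66, 1.04], [1.97, 0.66, 1.08]]
-15 25 [[2.2, 0.57, 0.81], [2.15, 0.57, 0.86], [2.09, 0.56, 0.92], [2.04, 0.56, 0.97]]
-15 30 [[2.26, 0.5, 0.63], [2.22, 0.48, 0.68], [2.15, 0.47, 0.76], [2.11, 0.46, 0.81]]
-15 35 [[2.32, 0.44, 0.38], [2.28, 0.42, 0.43], [2.21, 0.39, 0.51], [2.17, 0.38, 0.57]]
```

```bash
cat >> h.py <<'E'
def sq(): 
    global psi,TH
    psi=YAW; TH=np.radians(35); return rpy(-1)
E
python3 - <<'E'
from h import *
move_l(at(.035,.054),feed=.06)
R=sq()
move_l([*w(-.05,.003),.0535],feed=.03,rotation=R)
r=move_l([*w(-.012,.002),.0525],feed=.03,max_force=25)
o=observe(); print(r,ch(o["eef_pos"]),o["eef_pos"][2],o["ft_force"],o["time_s"])
a,d=snap("top","t4"); b,_=snap("side","s4")
A=cv2.resize(a[130:290,205:360],(480,495),interpolation=2); B=cv2.resize(b[160:325,190:380],(570,495),interpolation=2)
cv2.imwrite('pics/c4.png',cv2.resize(np.hstack([A,B]),(800,380))[:,:,::-1])
E
```

```text
False [-0.01207975  0.0019511 ] 0.052510073869843216 [-0.82844095 -0.40278357  1.29686547] 12.3667
```

View pics/c4.png

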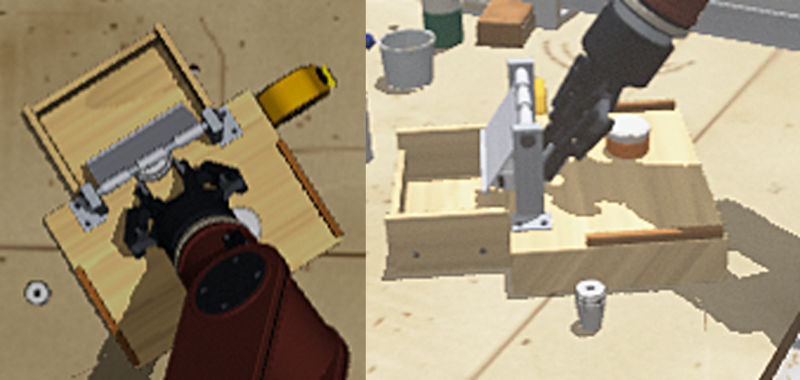

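The gripper is square to the door, with the nut under the lifted flap at (153,165). Both knuckles clear the posts. I'll finish the push and then withdraw.

Run:
```python
from h import *
sq()
r=move_l([*w(.014,.001),.0525],feed=.03,max_force=25)
o=observe(); print(r,ch(o["eef_pos"]),o["eef_pos"][2],o["ft_force"],o["time_s"])
a,d=snap("top","t5"); b,_=snap("side","s5")
A=cv2.resize(a[130:290,205:360],(480,495),interpolation=2); B=cv2.resize(b[160:325,190:380],(570,495),interpolation=2)
cv2.imwrite('pics/c5.png',cv2.resize(np.hstack([A,B]),(800,380))[:,:,::-1])
```

```text
False [0.01382316 0.00116225] 0.05226192703450605 [ 0.40053168  0.41177024 -0.64605286] 13.4833
```

View pics/c5.png

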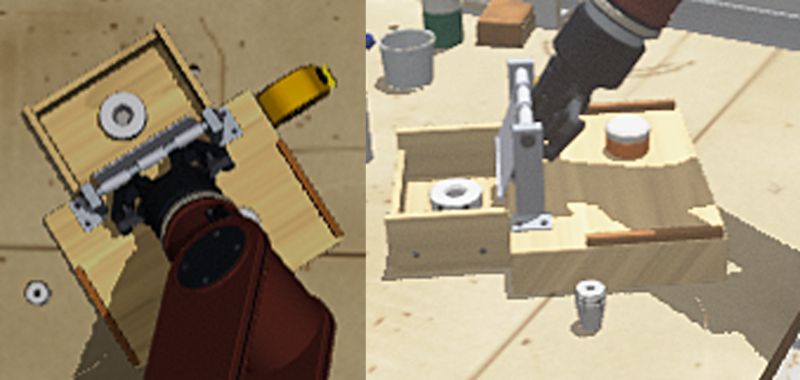

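The nut lies upside down in the tray at (123,115). Next I'll withdraw and check the flap.

Run:
```python
from h import *
R=sq()
move_l([*w(-.07,.002),.056],feed=.06)
move_l([*w(-.075,.004),.2],feed=.1)
hold(1.0)
o=observe(); print(o["ft_force"],o["time_s"])
a,d=snap("top","t6"); b,_=snap("side","s6")
A=cv2.resize(a[130:290,205:360],(480,495),interpolation=2); B=cv2.resize(b[160:325,190:380],(570,495),interpolation=2)
cv2.imwrite('pics/c6.png',cv2.resize(np.hstack([A,B]),(800,380))[:,:,::-1])
```

```text
[ 0.35464361 -0.23715396  0.03016725] 17.725
```

View pics/c6.png

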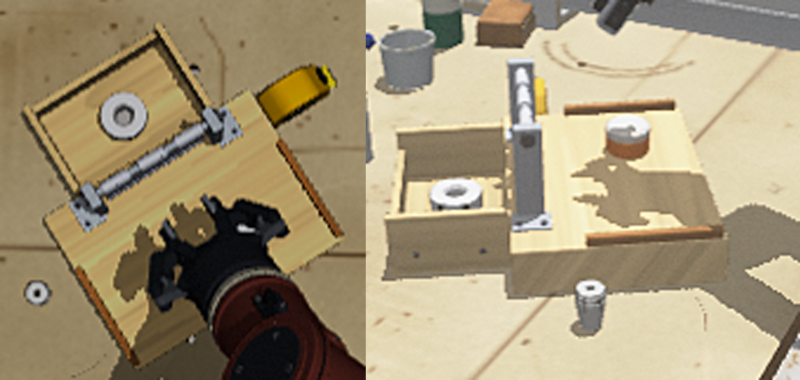

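The flap hangs shut and the nut is in the tray at (123,115). The plug case, collet and tape measure are where they were, and the robot is clear.

```bash
python3 -c "
from plant import *
print(job_done())"
```

```text
the job is handed in; nothing more can be done
None
```

I handed the job in at about 18 s: in the last pictures the nut lies in the catch tray, the flap hangs shut, and the plug case, collet and tape measure look unmoved; on the way the gripper probably brushed the left door post lightly, so I squared it to the doorway and finished the push.

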